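# Set up the printed candle holder for its product photo

### The job

Assemble the printed candle holder in the middle of the round black turntable: the square foot at the bottom, the column standing in the foot's recess, the goblet-shaped cup in the recess at the top of the column, and the candle down in the cup, everything upright and fully seated. Also stand the domed snuffer, knob up, in the middle of the shallow cardboard tray. Leave the pink vase and the terracotta bowl where they stand.

Things in the scene. Friction and masses are not known exactly. Their poses are not given: they have to be found in the camera images.
- foot: Foot of the candle holder: ivory square block 66 x 66 mm, 30 mm tall (mass about 0.25 kg), with a round recess open upwards in the middle of its top, 54 mm across and 10 mm deep (its floor is 20 mm above the underside). Loose. Origin: centre of the underside; x and y along the sides, z up. Lies at any yaw.
- column: Column of the candle holder: ivory plain round drum with faint bands, 48 mm in diameter, 70 mm tall, about 0.18 kg, standing upright. In its top a round recess 39 mm across and 8 mm deep (floor 62 mm above the underside). Loose. Origin: centre of the underside, z up. Fits the recess of the foot with 3 mm of play all round.
- cup: Cup of the candle holder: ivory goblet, 48 mm tall, about 0.10 kg, standing upright; round stem 33 mm in diameter for the lowest 12 mm, flaring out between 12 and 22 mm to a straight-sided bowl 56 mm in outer diameter from 22 mm up to the rim. The bowl is open above, 46 mm across inside and 25 mm deep (floor 23 mm above the underside). Loose. Origin: centre of the underside, z up. The stem fits the recess in the column's top with 3 mm of play all round.
- candle: Off-white plain pillar candle, rigid, 36 mm in diameter, 60 mm tall plus an 8 mm black wick to be seen only, about 0.06 kg, standing upright. Loose. Origin: centre of the underside, z up. Fits the cup with 5 mm of play all round and stands 35 mm out of it.
- snuffer: Ivory candle snuffer standing upright: a solid dome 50 mm in diameter and 28 mm high, on top of it a round knob 18 mm in diameter from 28 to 52 mm above the underside. About 0.07 kg. Loose. Origin: centre of the underside, z up.
- turntable: Photo turntable: flat black round disc 110 mm in diameter, its top 20 mm above the table; fixed, does not turn. Origin: centre of the underside, at table height, z up.
- tray: Shallow square cardboard tray, 105 x 105 mm outside, walls 4 mm thick and 12 mm high, floor 4 mm thick; fixed. Origin: centre of the underside, at table height; x and y along the sides, z up.
- vase: Pink printed bottle vase, 76 mm in its greatest diameter, 130 mm tall, 0.35 kg, a bystander. Loose. Origin: centre of the underside.
- pot: Small terracotta-coloured bowl, 80 mm across the rim, 55 mm tall, 0.3 kg, a bystander. Loose. Origin: centre of the underside.
Not all that is in view belongs to the job. Leave any green or red look-alike of the turntable alone.

How it is judged:
At the end, for the whole second after the job is handed in: Foot within 15 mm of the turntable centre; column seated in foot and cup in column (within 7 mm); candle on the cup floor (9 mm); snuffer on the tray floor within 15 mm of its centre; heights within 4 mm, upright within 4 degrees, at rest (under 10 mm/s) (horizontal distance between foot and turntable below 0.015 m and angle between each of foot, column, cup, candle, snuffer's own z axis and vertical below 0.07 rad and z of foot in the frame of turntable between 0.016 and 0.024 m and horizontal distance between column and foot below 0.007 m and z of column in the frame of foot between 0.016 and 0.024 m and horizontal distance between cup and column below 0.007 m and z of cup in the frame of column between 0.058 and 0.066 m and horizontal distance between candle and cup below 0.009 m and z of candle in the frame of cup between 0.019 and 0.027 m and horizontal distance between snuffer and tray below 0.015 m and z of snuffer in the frame of tray between 0 and 0.008 m and linear speed of each of foot, column, cup, candle, snuffer below 0.01 m/s); the robot touches nothing.
It fails at once if the pink vase is pushed more than 25 mm or tipped over (distance of vase from where it was at the start of the episode above 0.025 m or angle between vase's own z axis and vertical above 0.3 rad).
It fails at once if the terracotta bowl is pushed more than 25 mm or tipped over (distance of pot from where it was at the start of the episode above 0.025 m or angle between pot's own z axis and vertical above 0.3 rad).
It also fails if it takes over 122 s, if anything falls off the work surface, if the arm or the gripper's body presses on something with over 40 N, if the wrist force passes 120 N, or if a joint passes its speed limit or range.

### The arm

A 6-joint arm with a two-finger parallel gripper is mounted at the origin on the work surface. World frame = base frame: x ahead of the robot, y to its left, z up, the work surface at z = 0. Lengths are in m, angles in rad, forces in N, time in s.
With the tool pointing down it reaches from about 0.3 to 0.75 m from the base axis. Payload 8.5 kg.
Tool frame: the origin (TCP) lies between the finger pads; the fingertips stand 22 mm ahead of it and the grasp point (between the pads) lies 3 mm ahead of it; z points along the fingers, y is the line along which they close (so a half turn about z gives the same grasp; the last joint's range is limited). The gripper opens to 85 mm and grips with 20 to 120 N. Pads are 22 mm wide; open, the fingers measure 114 mm over their backs; the gripper's body (76 mm by 85 mm) begins 54 mm behind the grasp point. The pads swing forward as they close: fully open they stand 13 mm farther back than shut.
Start: joints at [-1.349, 0.381, 1.297, -0, 1.464, -0.215], TCP at [0.233, -0.498, 0.253] pointing down, gripper open.
Joint ranges: [-3.11, 3.11], [-0.89, 2.33], [0.22, 2.48], [-1.42, 4.56], [0.17, 2.85], [-2.88, 2.88]. Speed limits (rad/s): [2.39, 2.39, 3.14, 3.14, 3.14, 3.14].

### API

Orientations are given as [roll, pitch, yaw] about the fixed x, y, z axes, in that order (R = Rz(yaw) Ry(pitch) Rx(roll)).
In Python, from rig import arm, capture, get_calibration gives the robot as it stands.
- The arm moves only by the tool carry_out, never from a script. Its argument "increments" is a list of rows, each a list of 4 numbers: the shift along the tool's x, y, z in cm, then the turn about the tool's z in degrees. In form: [[x, y, z, spin], ...]. A call has 1 to 20 rows; each row shifts and turns the commanded pose from where the row before left it, along the tool's axes as they then stand; what a row does not reach is not made up. A row lasts 1/12 s, in which the tool goes at most 41.7 mm and 7.16 degrees, less where a joint would pass 70% of its speed; a pose out of reach is approached as far as the arm can. A call with a gripper value outside its range is refused whole. "jaw" is the opening, from 0 (shut) to 1 (fully open), set as the call begins (left out, the last holds). The fingers move at their own pace and stop on an object; "newtons" is the grip in N (left out, the last holds). Time passes only in rows, so rows that do not move let the fingers close. It gives the time, the measured TCP pose, the force, the opening and the grip force at its end, in the units of the state.
- arm.state(): the state, without advancing time (a new reading comes with each control period).
- capture(name): name is "scene" or "top"; returns the picture (480x640x3 uint8, red, green, blue); there is no depth.
- get_calibration(name): a dict with "fx", "fy", "cx", "cy" (pixels), "world_from_camera" (4x4, takes a point from camera to world coordinates). Camera axes: x right, y down, z forward; pixel columns grow to the right and rows downward; lengths in m; the calibration is good to about 2 mm. A picture is of the moment at which its call begins. get_calibration takes no time and is no camera call.
- arm.finish_job(): hands the job in; it is judged then, once.
The state is a dict: "time_s": time; "joint_pos": joint angles; "joint_vel": joint speeds; "effort": joint torques, N m; "eef_pos": TCP position; "tool_rot": TCP orientation; "ft_force": force on the tool from outside, world axes, zero at the start; "moment": the same for the moment, N m; "grip_width": opening from 0.0 (shut) to 1.0 (fully open); "finger_force": force on a finger pad.
Only numpy, scipy, OpenCV 4.12 (cv2) and the standard library are available. Lean on these libraries where they do the work, as an engineer would, in place of code of your own. Each camera call takes 0.05 s, during which the arm holds its last target. There are 200 camera calls.

## Working session

There is one attempt and no reset: what is moved stays moved. The work goes in short steps, Python scripts to look and compute and a tool call to move; the robot and the scene stay as the last step left them, time stands still between calls to the robot, and variables do not carry over. Pictures are saved under pics/ and viewed, at most 14 in all, crops included, and the job is handed in when it is done.

Besides the shell and the picture viewer there is one more tool, called in YAML: its name, and indented under it one key for each argument. carry_out: Moves the arm, as the interface text tells. Its arguments: {"type":"object","properties":{"increments":{"type":"array"},"jaw":{"type":"number"},"newtons":{"type":"number"}},"required":["increments"]}

```bash
mkdir -p pics; ls
python3 - <<'E'
from rig import arm,capture,get_calibration
import cv2
for n in("scene","top"):
    im=capture(n); cv2.imwrite(f"pics/{n}0.png",im[:,:,::-1]); c=get_calibration(n); print(n,c)
print(arm.state())
E
```

```text
pics
scene {'fx': 481.9237666165045, 'fy': 481.9237666165045, 'cx': 317.03662200413635, 'cy': 243.63973546217437, 'world_from_camera': array([[ 0.86124911,  0.3809925 , -0.33629554,  0.83356749],
       [ 0.50811547, -0.65639445,  0.55764235, -0.56492692],
       [-0.00828497, -0.65114594, -0.75890732,  0.80928756],
       [ 0.        ,  0.        ,  0.        ,  1.        ]])}
top {'fx': 614.2457306237114, 'fy': 614.2457306237114, 'cx': 319.30599639542754, 'cy': 237.23275032739522, 'world_from_camera': array([[-0.02561306, -0.9947028 ,  0.09955059,  0.3523927 ],
       [-0.9994301 ,  0.02328927, -0.02443539,  0.01269263],
       [ 0.02198749, -0.10011972, -0.99473242,  1.50268689],
       [ 0.        ,  0.        ,  0.        ,  1.        ]])}
{'time_s': 0.1, 'joint_pos': array([-1.34928974e+00,  3.81150793e-01,  1.29813667e+00,  2.64332564e-05,
        1.46358862e+00, -2.15298509e-01]), 'joint_vel': array([-0.00079753, -0.00236781, -0.00357596,  0.00164607, -0.0002035 ,
        0.00015755]), 'effort': array([ 4.45012789e-03, -4.49225056e+01, -2.31655025e+01, -1.54852469e-04,
        3.69112080e-03, -2.92635343e-05]), 'eef_pos': array([ 0.23263104, -0.49813964,  0.25277788]), 'tool_rot': array([-3.14034446e+00, -2.99863081e-04,  4.36802067e-01]), 'ft_force': array([0.38694957, 1.03861985, 0.08600474]), 'moment': array([-0.00518429, -0.01380307, -0.00482748]), 'finger_force': 0.0, 'grip_width': 1.0046787848184107}
```

View pics/scene0.png

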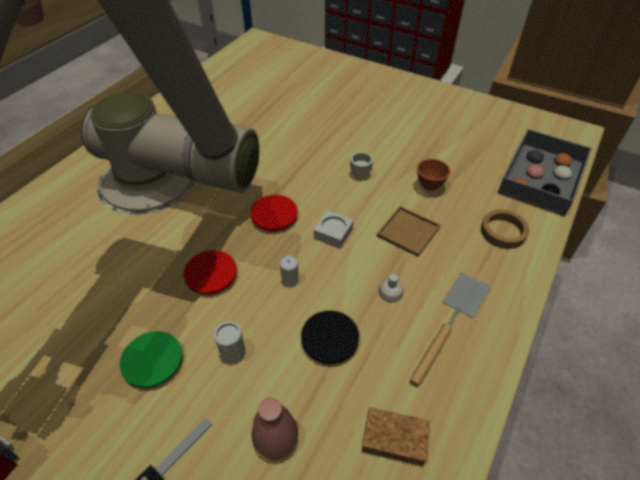

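View pics/top0.png

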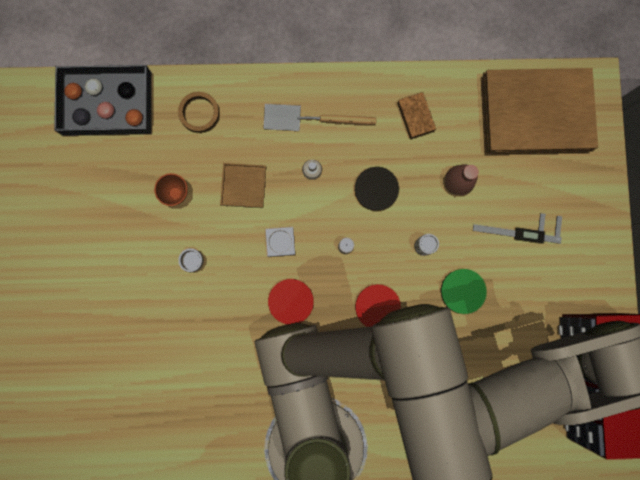

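Candidates (scene / top pixel):
- Foot: (333,228) / (280,242), the only square block.
- Column: (230,342) / (427,244). Its rival is the cup.
- Cup: (361,165) / (191,260), a goblet that is wider at the top.
- Candle: (289,270) / (346,246), with a wick. Its rival is the snuffer.
- Snuffer: (391,288) / (313,169), a dome with a knob.
- Turntable: the black disc at (330,337) / (377,188). The red and green discs are look-alikes.
- Tray: (409,230) / (243,186).

Next I'll measure these and check them in one crop.

```bash
cat > h.py <<'E'
import numpy as np, cv2
from rig import arm,capture,get_calibration
def ray(n,u,v,z):
    c=get_calibration(n);T=c["world_from_camera"]
    d=T[:3,:3]@np.array([(u-c["cx"])/c["fx"],(v-c["cy"])/c["fy"],1]);o=T[:3,3]
    return (o+d*(z-o[2])/d[2])[:2]
def proj(n,p):
    c=get_calibration(n);T=c["world_from_camera"];q=T[:3,:3].T@(np.array(p)-T[:3,3])
    return np.array([c["fx"]*q[0]/q[2]+c["cx"],c["fy"]*q[1]/q[2]+c["cy"]])
def blob(im,n,u,v,f,r=30):
    "largest mask contour near u,v; f(hsv)->bool mask"
    hsv=cv2.cvtColor(im,cv2.COLOR_RGB2HSV).astype(int)
    m=f(hsv).astype(np.uint8); w=np.zeros_like(m);w[v-r:v+r,u-r:u+r]=1
    cs,_=cv2.findContours(m*w,cv2.RETR_EXTERNAL,cv2.CHAIN_APPROX_NONE)
    return max(cs,key=cv2.contourArea)
ivory=lambda h:(h[...,1]<65)&(h[...,2]>60)
E
python3 - <<'E'
from h import *
im=capture("top");sc=capture("scene")
hs=cv2.cvtColor(im,cv2.COLOR_RGB2HSV)
for p in [(280,242),(346,246),(427,244),(300,220),(243,186),(377,188)]: print(p,hs[p[1],p[0]])
for k,(u,v),z,f in [("foot",(280,242),.03,ivory),("column",(427,244),.07,ivory),("cup",(191,260),.048,ivory),("candle",(346,246),.06,ivory),("snuffer",(313,170),.014,ivory),("turn",(377,188),.02,lambda h:h[...,2]<60),("tray",(243,186),.012,lambda h:(h[...,1]>90)&(h[...,2]<135))]:
    c=blob(im,"top",u,v,f); (cx,cy),r=cv2.minEnclosingCircle(c); b=cv2.minAreaRect(c)
    print(k,"circ",round(cx,1),round(cy,1),round(r,1),"rect",np.round(np.r_[b[0],b[1],b[2]],1),"xy",ray("top",cx,cy,z).round(4),"rectxy",ray("top",*b[0],z).round(4))
a=cv2.resize(im[140:280,160:460],None,fx=2.6,fy=2.6,interpolation=2)[:,:780]
b=cv2.resize(sc[140:360,190:430],None,fx=1.0,fy=1.0)
o=np.zeros((600,800,3),np.uint8);o[:a.shape[0],:a.shape[1]]=a;o[370:590,:240]=b
cv2.imwrite("pics/crop1.png",o[:,:,::-1])
E
```

```text
(280, 242) [120  11 161]
(346, 246) [130   5 154]
(427, 244) [102   8 158]
(300, 220) [ 20 118 154]
(243, 186) [ 17 142 120]
(377, 188) [30 44 41]
foot circ 279.9 241.5 18.8 rect [279.8 241.3  28.3  28.1  85.9] xy [0.4918 0.0715] rectxy [0.4923 0.0717]
column circ 427.0 245.0 12.2 rect [426.5 243.5  23.   21.    0. ] xy [ 0.4715 -0.2752] rectxy [ 0.4751 -0.2742]
cup circ 190.0 259.8 12.4 rect [190.  259.5  23.   24.   90. ] xy [0.4516 0.2836] rectxy [0.4523 0.2836]
candle circ 346.2 245.3 7.9 rect [346.  245.5  15.   14.   90. ] xy [ 0.4763 -0.0856] rectxy [ 0.4757 -0.0852]
snuffer circ 311.9 169.0 9.4 rect [311.5 169.   18.   17.   90. ] xy [ 0.6708 -0.01  ] rectxy [ 0.6707 -0.009 ]
turn circ 376.4 188.3 21.7 rect [376.4 188.3  42.7  42.7  18.4] xy [ 0.618  -0.1666] rectxy [ 0.618  -0.1668]
tray circ 243.0 185.5 30.2 rect [243.1 185.4  43.9  43.4   3.9] xy [0.6335 0.16  ] rectxy [0.6337 0.1598]
```

View pics/crop1.png

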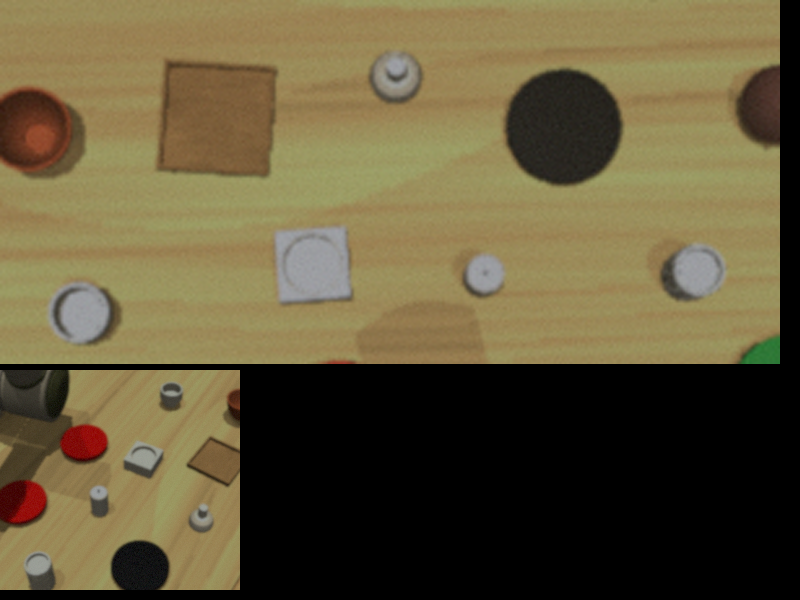

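The crop confirms the choices: square foot with recess (313,265), candle with wick (485,273), column (697,271), cup (81,313), snuffer with knob (395,77), black turntable (563,127) and tray (217,118). I'll start with the foot. Grips squared at 90° will do the fine centring.

```bash
cat >> h.py <<'E'
def go(x,y,z,yaw):
    s=arm.state();p=s["eef_pos"];Y=s["tool_rot"][2];d=np.array([x,y,z])-p
    c,n=np.cos(Y),np.sin(Y)
    t=np.array([d[0]*c+d[1]*n,d[0]*n-d[1]*c,-d[2]])*100
    sp=-np.degrees((yaw-Y+np.pi)%(2*np.pi)-np.pi)
    print("t",round(s["time_s"],1),"at",p.round(4),"yaw",round(Y,3),"rot",s["tool_rot"][:2].round(3),"-> tool cm",t.round(2),"spin(deg, after shift)",round(sp,1),"rows",int(np.ceil(max(np.linalg.norm(t)/3.5,abs(sp)/6.5))),"F",s["ft_force"].round(1),"w",round(s["grip_width"],3),"ff",round(s["finger_force"],1))
E
python3 - <<'E'
from h import *
im=capture("top");b=cv2.boxPoints(cv2.minAreaRect(blob(im,"top",280,242,ivory)))
P=np.array([ray("top",*q,.03) for q in b]);
for i in range(4):
    e=P[(i+1)%4]-P[i];print(np.degrees(np.arctan2(e[1],e[0])).round(1),np.linalg.norm(e).round(4))
go(.492,.0715,.12,0)
E
```

```text
-86.9 0.0681
-176.9 0.0683
93.0 0.0678
3.4 0.0682
t 0.2 at [ 0.2327 -0.4982  0.253 ] yaw 0.437 rot [-3.141 -0.   ] -> tool cm [ 47.6  -40.65  13.3 ] spin(deg, after shift) 25.0 rows 19 F [ 0.5 -0.2 -0.1] w 1.004 ff 0.0
```

carry_out:
  increments:
    - [2.5, -2.14, 0.5, 0]
    - [2.5, -2.14, 0.5, 0]
    - [2.5, -2.14, 0.5, 0]
    - [2.5, -2.14, 0.5, 0]
    - [2.5, -2.14, 0.5, 0]
    - [2.5, -2.14, 0.5, 0]
    - [2.5, -2.14, 0.5, 0]
    - [2.5, -2.14, 0.5, 0]
    - [2.5, -2.14, 0.5, 0]
    - [2.5, -2.14, 0.5, 0]
    - [2.5, -2.14, 0.5, 0]
    - [2.5, -2.14, 0.5, 0]
    - [2.5, -2.14, 0.5, 0]
    - [2.5, -2.14, 0.5, 0]
    - [2.5, -2.14, 0.5, 0]
    - [2.5, -2.14, 0.5, 0]
    - [2.5, -2.14, 0.5, 0]
    - [2.5, -2.14, 0.5, 0]
    - [2.5, -2.14, 0.5, 0]
    - [0, 0, 0, 0]
  jaw: 1

```text
time_s: 1.92
eef_pos: [0.4921, 0.0751, 0.1574]
tool_rot: [-3.14, -0.0, 0.441]
ft_force: [-1.4, -0.1, -0.4]
grip_width: 1.0
finger_force: 0.0
```

carry_out:
  increments:
    - [0, 0, 0, 5.5]
    - [0, 0, 0, 5.5]
    - [0, 0, 0, 5.5]
    - [0, 0, 0, 5.3]
    - [0, 0, 0, 0]
    - [0, 0, 0, 0]

```text
time_s: 2.42
eef_pos: [0.491, 0.0708, 0.1583]
tool_rot: [3.142, 0.0, 0.059]
ft_force: [0.4, 0.6, 0.1]
grip_width: 1.0
finger_force: 0.0
```

```bash
python3 -c "
from h import *
go(.492,.0715,.024,.056)"
```

```text
t 2.4 at [0.491  0.0708 0.1583] yaw 0.059 rot [3.142 0.   ] -> tool cm [ 0.11 -0.06 13.43] spin(deg, after shift) 0.2 rows 4 F [0.4 0.6 0.1] w 1.0 ff 0.0
```

carry_out:
  increments:
    - [0.1, -0.1, 2.5, 0]
    - [0, 0, 2.5, 0]
    - [0, 0, 2.5, 0]
    - [0, 0, 2.5, 0]
    - [0, 0, 1.5, 0]
    - [0, 0, 1, 0]
    - [0, 0, 0.5, 0]
    - [0, 0, 0.4, 0]
    - [0, 0, 0, 0]
    - [0, 0, 0, 0]

```text
time_s: 3.25
eef_pos: [0.4923, 0.072, 0.0248]
tool_rot: [3.141, -0.001, 0.057]
ft_force: [-0.0, 0.3, -0.1]
grip_width: 0.999
finger_force: 0.0
```

carry_out:
  increments:
    - [0, 0, 0, 0]
    - [0, 0, 0, 0]
    - [0, 0, 0, 0]
    - [0, 0, 0, 0]
    - [0, 0, 0, 0]
    - [0, 0, 0, 0]
    - [0, 0, 0, 0]
    - [0, 0, 0, 0]
  jaw: 0
  newtons: 40

```text
time_s: 3.92
eef_pos: [0.4923, 0.0721, 0.0257]
tool_rot: [3.141, -0.002, 0.057]
ft_force: [-2.6, 1.5, 11.3]
grip_width: 0.774
finger_force: 41.4
```

carry_out:
  increments:
    - [0, 0, -1, 0]
    - [0, 0, -2, 0]
    - [0, 0, -2, 0]
    - [0, 0, -2, 0]
    - [0, 0, -1, 0]
    - [0, 0, 0, 0]
    - [0, 0, 0, 0]

```text
time_s: 4.5
eef_pos: [0.4919, 0.0721, 0.1045]
tool_rot: [3.141, -0.001, 0.056]
ft_force: [0.6, -0.2, -2.6]
grip_width: 0.774
finger_force: 45.4
```

```bash
python3 -c "
from h import *
go(.618,-.167,.104,.056)"
```

```text
t 4.5 at [0.4919 0.0721 0.1045] yaw 0.056 rot [ 3.141e+00 -1.000e-03] -> tool cm [11.24 24.58  0.05] spin(deg, after shift) 0.0 rows 8 F [ 0.6 -0.2 -2.6] w 0.774 ff 45.4
```

carry_out:
  increments:
    - [0.5, 1.2, 0, 0]
    - [1.1, 2.4, 0, 0]
    - [1.1, 2.4, 0, 0]
    - [1.1, 2.4, 0, 0]
    - [1.1, 2.4, 0, 0]
    - [1.1, 2.4, 0, 0]
    - [1.1, 2.4, 0, 0]
    - [1.1, 2.4, 0, 0]
    - [1.1, 2.4, 0, 0]
    - [1.1, 2.4, 0, 0]
    - [0.9, 1.8, 0, 0]
    - [0, 0, 0, 0]
    - [0, 0, 2.5, 0]
    - [0, 0, 2, 0]
    - [0, 0, 1, 0]
    - [0, 0, 0, 0]
    - [0, 0, 0, 0]

```text
time_s: 5.92
eef_pos: [0.6184, -0.1671, 0.0487]
tool_rot: [-3.141, 0.001, 0.056]
ft_force: [0.4, 0.2, -1.5]
grip_width: 0.772
finger_force: 45.8
```

Run:
```python
from h import *
go(.618,-.167,.0457,.056)
im=capture("top")[100:300,220:480]; cv2.imwrite("pics/a1.png",cv2.resize(im,None,fx=2.5,fy=2.5)[:,:,::-1])
```

```text
t 5.9 at [ 0.6184 -0.1671  0.0487] yaw 0.056 rot [-3.141e+00  1.000e-03] -> tool cm [-0.04 -0.02  0.3 ] spin(deg, after shift) 0.0 rows 1 F [ 0.4  0.2 -1.5] w 0.772 ff 45.8
```

View pics/a1.png

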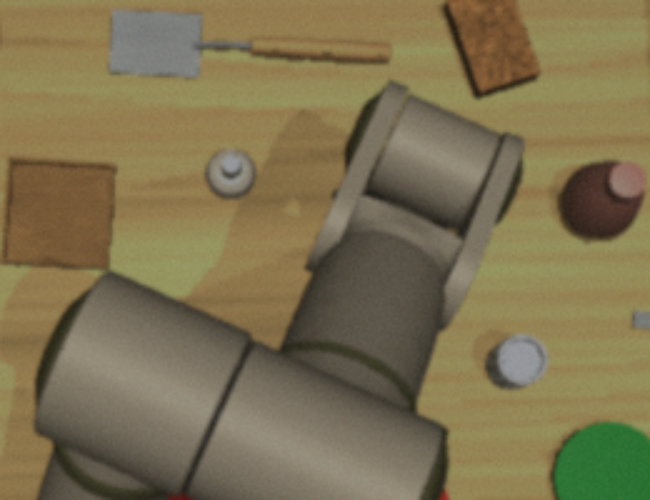

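carry_out:
  increments:
    - [0, 0, 0.2, 0]
    - [0, 0, 0.1, 0]
    - [0, 0, 0, 0]
    - [0, 0, 0, 0]

```text
time_s: 6.3
eef_pos: [0.6187, -0.1672, 0.0465]
tool_rot: [3.141, -0.0, 0.056]
ft_force: [-0.4, 0.1, -2.7]
grip_width: 0.771
finger_force: 45.8
```

carry_out:
  increments:
    - [0, 0, 0, 0]
    - [0, 0, 0, 0]
    - [0, 0, 0, 0]
    - [0, 0, 0, 0]
    - [0, 0, -0.5, 0]
    - [0, 0, -1.5, 0]
    - [0, 0, -2, 0]
    - [0, 0, -1, 0]
    - [0, 0, 0, 0]
  jaw: 1

```text
time_s: 7.05
eef_pos: [0.6197, -0.1676, 0.0991]
tool_rot: [3.139, -0.004, 0.056]
ft_force: [0.1, 0.1, 0.0]
grip_width: 0.999
finger_force: 0.0
```

carry_out:
  increments:
    - [0, 0, 0, -6]
    - [0, 0, 0, -6]
    - [0, 0, 0, -6]
    - [0, 0, 0, -6]
    - [0, 0, 0, -6]
    - [0, 0, 0, -6]
    - [0, 0, 0, -6]
    - [0, 0, 0, -6]
    - [0, 0, 0, -6]
    - [0, 0, 0, -6]
    - [0, 0, 0, -6]
    - [0, 0, 0, -6]
    - [0, 0, 0, -6]
    - [0, 0, 0, -6]
    - [0, 0, 0, -6]
    - [0, 0, 0, 0]
    - [0, 0, 0, 0]

```text
time_s: 8.47
eef_pos: [0.6184, -0.1671, 0.0956]
tool_rot: [-3.141, -0.0, 1.624]
ft_force: [-0.3, -0.3, 0.4]
grip_width: 1.002
finger_force: 0.0
```

Run:
```python
from h import *
go(.618,-.167,.0457,.056+np.pi/2)
```

```text
t 8.5 at [ 0.6184 -0.1671  0.0956] yaw 1.624 rot [-3.141 -0.   ] -> tool cm [ 0.01 -0.04  4.99] spin(deg, after shift) -0.2 rows 2 F [-0.3 -0.3  0.4] w 1.002 ff 0.0
```

carry_out:
  increments:
    - [0, 0, 2, 0]
    - [0, 0, 2, 0]
    - [0, 0, 0.9, 0]
    - [0, 0, 0, 0]
    - [0, 0, 0, 0]

```text
time_s: 8.88
eef_pos: [0.6187, -0.1672, 0.0474]
tool_rot: [-3.141, -0.0, 1.626]
ft_force: [0.2, -0.4, 0.3]
grip_width: 0.998
finger_force: 0.0
```

carry_out:
  increments:
    - [0, 0, 0, 0]
    - [0, 0, 0, 0]
    - [0, 0, 0, 0]
    - [0, 0, 0, 0]
    - [0, 0, 0, 0]
    - [0, 0, 0, 0]
    - [0, 0, 0, 0]
    - [0, 0, 0, 0]
    - [0, 0, 0, 0]
  jaw: 0
  newtons: 30

```text
time_s: 9.63
eef_pos: [0.6191, -0.1674, 0.0491]
tool_rot: [3.14, 0.001, 1.627]
ft_force: [-2.0, 0.5, 5.0]
grip_width: 0.781
finger_force: 32.2
```

carry_out:
  increments:
    - [0, 0, 0, 0]
    - [0, 0, 0, 0]
    - [0, 0, 0, 0]
    - [0, 0, 0, 0]
    - [0, 0, -0.5, 0]
    - [0, 0, -2.5, 0]
    - [0, 0, -3, 0]
    - [0, 0, -3, 0]
    - [0, 0, -1, 0]
    - [0, 0, 0, 0]
    - [0, 0, 0, 0]
  jaw: 1

```text
time_s: 10.55
eef_pos: [0.6185, -0.1671, 0.147]
tool_rot: [-3.141, -0.0, 1.627]
ft_force: [-0.3, 0.3, -0.8]
grip_width: 1.0
finger_force: 0.0
```

Run:
```python
from h import *
print(ray("top",428.4,244.2,.07))
go(.4735,-.2775,.15,np.pi/2-.2)
```

```text
[ 0.47330741 -0.27858762]
t 10.6 at [ 0.6185 -0.1671  0.147 ] yaw 1.627 rot [-3.141 -0.   ] -> tool cm [-10.21 -15.09  -0.3 ] spin(deg, after shift) 14.7 rows 6 F [-0.3  0.3 -0.8] w 1.0 ff 0.0
```

carry_out:
  increments:
    - [-1, -1.5, 0, 0]
    - [-1.2, -1.8, 0, 0]
    - [-1.6, -2.4, 0, 0]
    - [-1.6, -2.4, 0, 0]
    - [-1.6, -2.4, 0, 0]
    - [-1.6, -2.4, 0, 0]
    - [-1.2, -1.6, 0, 0]
    - [-0.5, -0.6, 0, 0]
    - [0, 0, 0, 0]
    - [0, 0, 2, 0]
    - [0, 0, 2.5, 0]
    - [0, 0, 2.5, 0]
    - [0, 0, 1.7, 0]
    - [0, 0, 1.2, 0]
    - [0, 0, 0, 0]
    - [0, 0, 0, 0]

```text
time_s: 11.88
eef_pos: [0.4742, -0.2776, 0.0476]
tool_rot: [-3.14, -0.001, 1.628]
ft_force: [-0.2, 0.1, 0.7]
grip_width: 1.003
finger_force: 0.0
```

carry_out:
  increments:
    - [0, 0, 0, 0]
    - [0, 0, 0, 0]
    - [0, 0, 0, 0]
    - [0, 0, 0, 0]
    - [0, 0, 0, 0]
    - [0, 0, 0, 0]
    - [0, 0, 0, 0]
    - [0, 0, 0, 0]
    - [0, 0, 0, 0]
  jaw: 0
  newtons: 25

```text
time_s: 12.63
eef_pos: [0.4741, -0.2787, 0.0492]
tool_rot: [3.14, 0.001, 1.627]
ft_force: [0.4, 1.0, 6.0]
grip_width: 0.552
finger_force: 25.9
```

carry_out:
  increments:
    - [0, 0, 0, 0]
    - [0, 0, 0, 0]
    - [0, 0, 0, 0]
    - [0, 0, 0, 0]
    - [0, 0, 0, -6]
    - [0, 0, 0, -6]
    - [0, 0, 0, -6]
    - [0, 0, 0, -6]
    - [0, 0, 0, -6]
    - [0, 0, 0, -6]
    - [0, 0, 0, -6]
    - [0, 0, 0, -6]
    - [0, 0, 0, -6]
    - [0, 0, 0, -6]
    - [0, 0, 0, -6]
    - [0, 0, 0, -6]
    - [0, 0, 0, -6]
    - [0, 0, 0, -6]
    - [0, 0, 0, -6]
    - [0, 0, 0, 0]
  jaw: 1

```text
time_s: 14.3
eef_pos: [0.4736, -0.2785, 0.0482]
tool_rot: [3.141, -0.0, -3.082]
ft_force: [-0.5, 0.4, 0.0]
grip_width: 0.998
finger_force: 0.0
```

Run:
```python
from h import *
print(arm.state()["joint_pos"].round(2))
go(.4735,-.2775,.05,np.pi)
```

```text
[-0.75  0.61  1.57 -0.    0.96 -2.38]
t 14.3 at [ 0.4736 -0.2785  0.0482] yaw -3.082 rot [ 3.141 -0.   ] -> tool cm [ 0.01  0.1  -0.18] spin(deg, after shift) 3.4 rows 1 F [-0.5  0.4  0. ] w 0.998 ff 0.0
```

carry_out:
  increments:
    - [0, 0, 0, 0]
    - [0, 0, 0, 0]
    - [0, 0, 0, 0]
    - [0, 0, 0, 0]
    - [0, 0, 0, 0]
    - [0, 0, 0, 0]
    - [0, 0, 0, 0]
    - [0, 0, 0, 0]
    - [0, 0, 0, 0]
  jaw: 0
  newtons: 50

```text
time_s: 15.05
eef_pos: [0.4737, -0.2784, 0.0485]
tool_rot: [3.142, 0.0, -3.085]
ft_force: [-1.3, 2.0, 5.1]
grip_width: 0.551
finger_force: 51.6
```

carry_out:
  increments:
    - [0, 0, -1, 0]
    - [0, 0, -2, 0]
    - [0, 0, -2, 0]
    - [0, 0, -2, 0]
    - [0, 0, -1, 0]
    - [0, 0, 0, 0]
    - [0, 0, 0, 0]

```text
time_s: 15.63
eef_pos: [0.4736, -0.2784, 0.1281]
tool_rot: [-3.142, -0.0, -3.085]
ft_force: [0.2, 0.2, -1.2]
grip_width: 0.552
finger_force: 51.7
```

Run:
```python
from h import *
go(.6187,-.1673,.13,-3.082)
```

```text
t 15.6 at [ 0.4736 -0.2784  0.1281] yaw -3.085 rot [-3.142 -0.   ] -> tool cm [-15.12  10.28  -0.19] spin(deg, after shift) -0.2 rows 6 F [ 0.2  0.2 -1.2] w 0.552 ff 51.7
```

carry_out:
  increments:
    - [-0.9, 0.6, 0, 0]
    - [-1.8, 1.2, 0, 0]
    - [-2.4, 1.6, 0, 0]
    - [-2.5, 1.7, 0, 0]
    - [-2.5, 1.7, 0, 0]
    - [-2.5, 1.7, 0, 0]
    - [-1.8, 1.3, 0, 0]
    - [-0.7, 0.5, 0, 0]
    - [0, 0, 0, 0]
    - [0, 0, 0, 0]
    - [0, 0, 0, 0]

```text
time_s: 16.55
eef_pos: [0.6178, -0.1678, 0.1278]
tool_rot: [3.141, -0.001, -3.086]
ft_force: [-1.2, 0.2, -1.8]
grip_width: 0.554
finger_force: 51.7
```

Run:
```python
from h import *
go(.6187,-.1673,.0885,-3.082)
im=capture("scene")[220:440,200:460]; cv2.imwrite("pics/a2.png",cv2.resize(im,None,fx=2.5,fy=2.5,interpolation=2)[:,:,::-1])
```

```text
t 16.6 at [ 0.6178 -0.1678  0.1278] yaw -3.086 rot [ 3.141e+00 -1.000e-03] -> tool cm [-0.09  0.04  3.93] spin(deg, after shift) -0.2 rows 2 F [-1.2  0.2 -1.8] w 0.554 ff 51.7
```

View pics/a2.png

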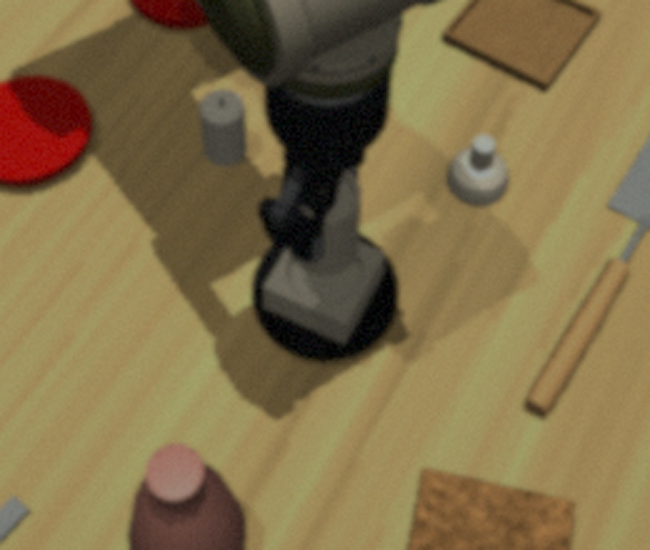

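The foot at about (325,285) sits centred on the black disc, and the column is held above its recess. I'll lower it.

carry_out:
  increments:
    - [-0.1, 0, 1, 0]
    - [0, 0, 1, 0]
    - [0, 0, 0.7, 0]
    - [0, 0, 0.4, 0]
    - [0, 0, 0.3, 0]
    - [0, 0, 0.2, 0]
    - [0, 0, 0.1, 0]
    - [0, 0, 0, 0]
    - [0, 0, 0, 0]

```text
time_s: 17.35
eef_pos: [0.6198, -0.1671, 0.0916]
tool_rot: [-3.141, 0.0, -3.085]
ft_force: [0.1, -0.3, -2.2]
grip_width: 0.546
finger_force: 51.7
```

Run:
```python
from h import *
go(.6187,-.1673,.0885,-3.082)
```

```text
t 17.4 at [ 0.6198 -0.1671  0.0916] yaw -3.085 rot [-3.141  0.   ] -> tool cm [ 0.11 -0.01  0.31] spin(deg, after shift) -0.2 rows 1 F [ 0.1 -0.3 -2.2] w 0.546 ff 51.7
```

carry_out:
  increments:
    - [0, 0, 0.1, 0]
    - [0, 0, 0.1, 0]
    - [0, 0, 0.1, 0]
    - [0, 0, 0, 0]
    - [0, 0, 0, 0]

```text
time_s: 17.77
eef_pos: [0.6198, -0.1671, 0.0886]
tool_rot: [-3.141, 0.0, -3.085]
ft_force: [0.3, 0.2, 0.2]
grip_width: 0.547
finger_force: 51.8
```

carry_out:
  increments:
    - [0, 0, 0, 0]
    - [0, 0, 0, 0]
    - [0, 0, 0, 0]
    - [0, 0, 0, 0]
    - [0, 0, 0, 0]
    - [0, 0, 0, 90]
    - [0, 0, 0, 0]
  jaw: 1

```text
time_s: 18.35
eef_pos: [0.6197, -0.1671, 0.0883]
tool_rot: [3.142, -0.0, 3.068]
ft_force: [-0.4, -0.5, -0.7]
grip_width: 1.001
finger_force: 0.0
```

Run:
```python
from h import *
go(.6187,-.1673,.0885,-3.082)
```

```text
t 18.4 at [ 0.6197 -0.1671  0.0883] yaw 3.068 rot [ 3.142 -0.   ] -> tool cm [ 0.1  -0.02 -0.02] spin(deg, after shift) -7.6 rows 2 F [-0.4 -0.5 -0.7] w 1.001 ff 0.0
```

carry_out:
  increments:
    - [0, 0, -1, 0]
    - [0, 0, -2, 0]
    - [0, 0, -2.5, 0]
    - [0, 0, -1.5, 0]
    - [0, 0, 0, 0]

```text
time_s: 18.77
eef_pos: [0.6209, -0.1676, 0.1629]
tool_rot: [-3.139, 0.007, 3.076]
ft_force: [0.7, -0.6, -0.0]
grip_width: 0.997
finger_force: 0.0
```

Run:
```python
from h import *
go(.4518,.2836,.158,3.068)
```

```text
t 18.8 at [ 0.6209 -0.1676  0.1629] yaw 3.076 rot [-3.139  0.007] -> tool cm [19.83 43.92  0.49] spin(deg, after shift) 0.5 rows 14 F [ 0.7 -0.6 -0. ] w 0.997 ff 0.0
```

carry_out:
  increments:
    - [0.6, 1.3, 0, 0]
    - [1.2, 2.7, 0, 0]
    - [1.3, 2.8, 0, 0]
    - [1.3, 2.8, 0, 0]
    - [1.3, 2.8, 0, 0]
    - [1.3, 2.8, 0, 0]
    - [1.3, 2.8, 0, 0]
    - [1.3, 2.8, 0, 0]
    - [1.3, 2.8, 0, 0]
    - [1.3, 2.8, 0, 0]
    - [1.3, 2.8, 0, 0]
    - [1.3, 2.8, 0, 0]
    - [1.3, 2.8, 0, 0]
    - [1.3, 2.8, 0, 0]
    - [1.3, 2.8, 0, 0]
    - [0.8, 2, 0, 0]
    - [0.4, 1, 0, 0]
    - [0, 0, 0, 0]
    - [0, 0, 0, 0]

```text
time_s: 20.35
eef_pos: [0.451, 0.2791, 0.1581]
tool_rot: [-3.141, -0.0, 3.075]
ft_force: [0.6, -0.5, 0.9]
grip_width: 1.0
finger_force: 0.0
```

Run:
```python
from h import *
go(.4518,.2836,.038,3.068)
im=capture("top")
c=blob(im,"top",428-52+1,188,ivory,20);(cx,cy),r=cv2.minEnclosingCircle(c);print(cx,cy,r)
a=cv2.resize(im[120:260,300:460],None,fx=2.5,fy=2.5,interpolation=2)
b=cv2.resize(capture("scene")[220:400,250:410],None,fx=2.4,fy=2.4,interpolation=2)[:,:384]
o=np.zeros((440,790,3),np.uint8);o[:a.shape[0],:400]=a;o[:432,405:789]=b;cv2.imwrite("pics/a3.png",o[:,:,::-1])
```

```text
t 20.4 at [0.451  0.2791 0.1581] yaw 3.075 rot [-3.141 -0.   ] -> tool cm [-0.05  0.45 12.01] spin(deg, after shift) 0.4 rows 4 F [ 0.6 -0.5  0.9] w 1.0 ff 0.0
379.0 185.5 19.52572250366211
```

View pics/a3.png

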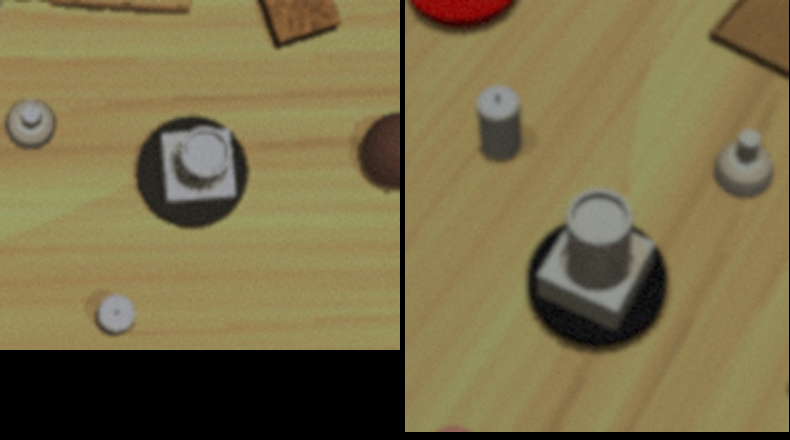

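The column stands upright in the foot's recess, with its top at about (600,215) in the right-hand view. Next is the cup.

carry_out:
  increments:
    - [0, 0.4, 2.5, 0]
    - [0, 0, 2.5, 0]
    - [0, 0, 2.5, 0]
    - [0, 0, 2.5, 0]
    - [0, 0, 1.2, 0]
    - [0, 0, 0.8, 0]
    - [0, 0, 0.2, 0]
    - [0, 0, 0, 0]
    - [0, 0, 0, 0]

```text
time_s: 21.2
eef_pos: [0.4519, 0.2833, 0.0372]
tool_rot: [3.141, 0.001, 3.072]
ft_force: [0.1, 0.4, 0.7]
grip_width: 0.999
finger_force: 0.0
```

carry_out:
  increments:
    - [0, 0, 0, 0]
    - [0, 0, 0, 0]
    - [0, 0, 0, 0]
    - [0, 0, 0, 0]
    - [0, 0, 0, 0]
    - [0, 0, 0, 0]
    - [0, 0, 0, 0]
    - [0, 0, 0, 0]
    - [0, 0, 0, 0]
  jaw: 0
  newtons: 25

```text
time_s: 21.95
eef_pos: [0.4516, 0.2837, 0.0373]
tool_rot: [3.141, 0.002, 3.073]
ft_force: [0.0, -0.7, 5.3]
grip_width: 0.652
finger_force: 25.8
```

carry_out:
  increments:
    - [0, 0, 0, 0]
    - [0, 0, 0, 0]
    - [0, 0, 0, 0]
    - [0, 0, 0, 0]
    - [0, 0, 0, 6]
    - [0, 0, 0, 6]
    - [0, 0, 0, 6]
    - [0, 0, 0, 6]
    - [0, 0, 0, 6]
    - [0, 0, 0, 6]
    - [0, 0, 0, 6]
    - [0, 0, 0, 6]
    - [0, 0, 0, 6]
    - [0, 0, 0, 6]
    - [0, 0, 0, 6]
    - [0, 0, 0, 6]
    - [0, 0, 0, 6]
    - [0, 0, 0, 6]
    - [0, 0, 0, 6]
    - [0, 0, 0, 0]
  jaw: 1

```text
time_s: 23.62
eef_pos: [0.4512, 0.2835, 0.0362]
tool_rot: [-3.141, 0.0, 1.498]
ft_force: [0.8, -0.7, 0.3]
grip_width: 0.997
finger_force: 0.0
```

Run:
```python
from h import *
go(.4518,.2836,.036,1.5)
```

```text
t 23.6 at [0.4512 0.2835 0.0362] yaw 1.498 rot [-3.141  0.   ] -> tool cm [0.02 0.06 0.02] spin(deg, after shift) -0.1 rows 1 F [ 0.8 -0.7  0.3] w 0.997 ff 0.0
```

carry_out:
  increments:
    - [0, 0, 0, 0]
    - [0, 0, 0, 0]
    - [0, 0, 0, 0]
    - [0, 0, 0, 0]
    - [0, 0, 0, 0]
    - [0, 0, 0, 0]
    - [0, 0, 0, 0]
    - [0, 0, 0, 0]
    - [0, 0, 0, 0]
  jaw: 0
  newtons: 45

```text
time_s: 24.37
eef_pos: [0.4512, 0.2835, 0.0367]
tool_rot: [3.141, -0.0, 1.503]
ft_force: [-0.6, -0.6, 4.7]
grip_width: 0.646
finger_force: 47.6
```

carry_out:
  increments:
    - [0, 0, -1, 0]
    - [0, 0, -2, 0]
    - [0, 0, -2.5, 0]
    - [0, 0, -2.5, 0]
    - [0, 0, -2.5, 0]
    - [0, 0, -2, 0]
    - [0, 0, -1, 0]
    - [0, 0, 0, 0]
    - [0, 0, 0, 0]

```text
time_s: 25.12
eef_pos: [0.451, 0.2835, 0.1715]
tool_rot: [3.141, -0.0, 1.503]
ft_force: [0.4, -0.7, -0.4]
grip_width: 0.647
finger_force: 47.9
```

Run:
```python
from h import *
go(.620,-.167,.17,1.498)
```

```text
t 25.1 at [0.451  0.2835 0.1715] yaw 1.503 rot [ 3.141 -0.   ] -> tool cm [-43.79  19.93   0.15] spin(deg, after shift) 0.3 rows 14 F [ 0.4 -0.7 -0.4] w 0.647 ff 47.9
```

carry_out:
  increments:
    - [-1.3, 0.6, 0, 0]
    - [-2.5, 1.2, 0, 0]
    - [-2.8, 1.3, 0, 0]
    - [-2.8, 1.3, 0, 0]
    - [-2.8, 1.3, 0, 0]
    - [-2.8, 1.3, 0, 0]
    - [-2.8, 1.3, 0, 0]
    - [-2.8, 1.3, 0, 0]
    - [-2.8, 1.3, 0, 0]
    - [-2.8, 1.3, 0, 0]
    - [-2.8, 1.3, 0, 0]
    - [-2.8, 1.3, 0, 0]
    - [-2.8, 1.3, 0, 0]
    - [-2.8, 1.3, 0, 0]
    - [-2.8, 1.2, 0, 0]
    - [-2.1, 0.8, 0, 0]
    - [-1.0, 0.4, 0, 0]
    - [0, 0, 0, 0]
    - [0, 0, 0, 0]
    - [0, 0, 0, 0]

```text
time_s: 26.78
eef_pos: [0.6186, -0.1605, 0.171]
tool_rot: [-3.14, -0.001, 1.503]
ft_force: [-1.4, -0.4, -1.2]
grip_width: 0.649
finger_force: 47.9
```

Run:
```python
from h import *
go(.620,-.167,.139,1.503)
```

```text
t 26.8 at [ 0.6186 -0.1605  0.171 ] yaw 1.503 rot [-3.14e+00 -1.00e-03] -> tool cm [-0.64  0.18  3.2 ] spin(deg, after shift) 0.0 rows 1 F [-1.4 -0.4 -1.2] w 0.649 ff 47.9
```

carry_out:
  increments:
    - [-0.6, 0.2, 0.5, 0]
    - [0, 0, 0.5, 0]
    - [0, 0, 0.5, 0]
    - [0, 0, 0.5, 0]
    - [0, 0, 0.4, 0]
    - [0, 0, 0.3, 0]
    - [0, 0, 0.2, 0]
    - [0, 0, 0, 0]
    - [0, 0, 0, 0]
    - [0, 0, 0, 0]

```text
time_s: 27.62
eef_pos: [0.6207, -0.1682, 0.1426]
tool_rot: [3.141, 0.0, 1.502]
ft_force: [0.2, 0.3, -0.2]
grip_width: 0.641
finger_force: 47.9
```

Run:
```python
from h import *
go(.620,-.167,.139,1.503)
```

```text
t 27.6 at [ 0.6207 -0.1682  0.1426] yaw 1.502 rot [3.141 0.   ] -> tool cm [ 0.12 -0.08  0.36] spin(deg, after shift) -0.1 rows 1 F [ 0.2  0.3 -0.2] w 0.641 ff 47.9
```

carry_out:
  increments:
    - [0.1, -0.1, 0.1, 0]
    - [0, 0, 0.1, 0]
    - [0, 0, 0.1, 0]
    - [0, 0, 0.05, 0]
    - [0, 0, 0, 0]
    - [0, 0, 0, 0]

```text
time_s: 28.12
eef_pos: [0.6197, -0.1671, 0.1388]
tool_rot: [-3.142, 0.0, 1.502]
ft_force: [-0.8, -0.2, -1.3]
grip_width: 0.647
finger_force: 48.0
```

carry_out:
  increments:
    - [0, 0, 0, 0]
    - [0, 0, 0, 0]
    - [0, 0, 0, 0]
    - [0, 0, 0, 0]
    - [0, 0, 0, 0]
    - [0, 0, -0.5, 0]
    - [0, 0, -1.5, 0]
    - [0, 0, -2, 0]
    - [0, 0, -2, 0]
    - [0, 0, -1, 0]
    - [0, 0, 0, 0]
    - [0, 0, 0, 0]
  jaw: 1

```text
time_s: 29.12
eef_pos: [0.6196, -0.1671, 0.2086]
tool_rot: [3.141, 0.0, 1.502]
ft_force: [-0.2, 0.3, 0.5]
grip_width: 0.996
finger_force: 0.0
```

Run:
```python
from h import *
go(.476,-.086,.16,1.503)
```

```text
t 29.1 at [ 0.6196 -0.1671  0.2086] yaw 1.502 rot [3.141 0.   ] -> tool cm [  7.1  -14.88   4.86] spin(deg, after shift) -0.0 rows 5 F [-0.2  0.3  0.5] w 0.996 ff 0.0
```

carry_out:
  increments:
    - [0.7, -1.5, 0, 0]
    - [1.4, -2.9, 0, 0]
    - [1.5, -3.2, 0, 0]
    - [1.5, -3.2, 0, 0]
    - [1.2, -2.6, 1, 0]
    - [0.8, -1.5, 2, 0]
    - [0, 0, 2, 0]
    - [0, 0, 2.5, 0]
    - [0, 0, 2.5, 0]
    - [0, 0, 2.5, 0]
    - [0, 0, 1.8, 0]
    - [0, 0, 1.0, 0]
    - [0, 0, 0.4, 0]
    - [0, 0, 0, 0]
    - [0, 0, 0, 0]

```text
time_s: 30.37
eef_pos: [0.4758, -0.086, 0.0518]
tool_rot: [-3.141, -0.0, 1.502]
ft_force: [-0.5, -0.8, -0.5]
grip_width: 0.999
finger_force: 0.0
```

carry_out:
  increments:
    - [0, 0, 0, 0]
    - [0, 0, 0, 0]
    - [0, 0, 0, 0]
    - [0, 0, 0, 0]
    - [0, 0, 0, 0]
    - [0, 0, 0, 0]
    - [0, 0, 0, 0]
    - [0, 0, 0, 0]
    - [0, 0, 0, 0]
    - [0, 0, 0, 0]
  jaw: 0
  newtons: 20

```text
time_s: 31.2
eef_pos: [0.476, -0.0861, 0.0522]
tool_rot: [3.141, 0.0, 1.502]
ft_force: [-1.6, 0.0, 5.2]
grip_width: 0.414
finger_force: 20.6
```

carry_out:
  increments:
    - [0, 0, 0, 0]
    - [0, 0, 0, 0]
    - [0, 0, 0, 0]
    - [0, 0, 0, 0]
    - [0, 0, 0, 6]
    - [0, 0, 0, 6]
    - [0, 0, 0, 6]
    - [0, 0, 0, 6]
    - [0, 0, 0, 6]
    - [0, 0, 0, 6]
    - [0, 0, 0, 6]
    - [0, 0, 0, 6]
    - [0, 0, 0, 6]
    - [0, 0, 0, 6]
    - [0, 0, 0, 6]
    - [0, 0, 0, 6]
    - [0, 0, 0, 6]
    - [0, 0, 0, 6]
    - [0, 0, 0, 6]
    - [0, 0, 0, 0]
  jaw: 1

```text
time_s: 32.87
eef_pos: [0.4759, -0.086, 0.0517]
tool_rot: [-3.142, 0.0, -0.072]
ft_force: [-0.1, 0.2, -0.3]
grip_width: 1.001
finger_force: 0.0
```

Run:
```python
from h import *
go(.476,-.0855,.051,-.05)
im=capture("scene")[180:400,220:440]; cv2.imwrite("pics/a4.png",cv2.resize(im,None,fx=2.5,fy=2.5,interpolation=2)[:,:,::-1])
```

```text
t 32.9 at [ 0.4759 -0.086   0.0517] yaw -0.072 rot [-3.142  0.   ] -> tool cm [ 0.01 -0.05  0.07] spin(deg, after shift) -1.3 rows 1 F [-0.1  0.2 -0.3] w 1.001 ff 0.0
```

View pics/a4.png

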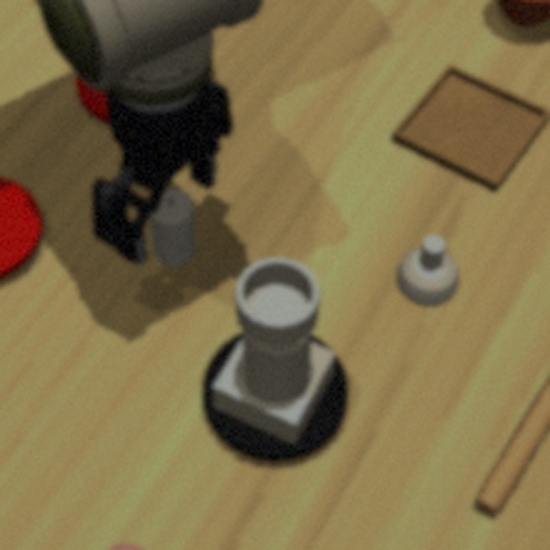

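The cup at (277,300) is seated upright, and the candle at (173,228) is between the fingers.

carry_out:
  increments:
    - [0, 0, 0, 0]
    - [0, 0, 0, 0]
    - [0, 0, 0, 0]
    - [0, 0, 0, 0]
    - [0, 0, 0, 0]
    - [0, 0, 0, 0]
    - [0, 0, 0, 0]
    - [0, 0, 0, 0]
    - [0, 0, 0, 0]
    - [0, 0, 0, 0]
  jaw: 0
  newtons: 35

```text
time_s: 33.75
eef_pos: [0.476, -0.0861, 0.052]
tool_rot: [3.141, -0.0, -0.069]
ft_force: [-0.8, 0.9, 4.8]
grip_width: 0.409
finger_force: 35.2
```

carry_out:
  increments:
    - [0, 0, -1, 0]
    - [0, 0, -2, 0]
    - [0, 0, -2.5, 0]
    - [0, 0, -2.5, 0]
    - [0, 0, -2.5, 0]
    - [0, 0, -2.5, 0]
    - [0, 0, -2.5, 0]
    - [0, 0, -2, 0]
    - [0, 0, -0.5, 0]
    - [0, 0, 0, 0]
    - [0, 0, 0, 0]

```text
time_s: 34.67
eef_pos: [0.4755, -0.0859, 0.2307]
tool_rot: [-3.141, 0.002, -0.069]
ft_force: [-0.6, 0.4, -0.6]
grip_width: 0.408
finger_force: 35.1
```

Run:
```python
from h import *
go(.6197,-.1671,.23,-.072)
```

```text
t 34.7 at [ 0.4755 -0.0859  0.2307] yaw -0.069 rot [-3.141e+00  2.000e-03] -> tool cm [14.94  7.11  0.07] spin(deg, after shift) 0.2 rows 5 F [-0.6  0.4 -0.6] w 0.408 ff 35.1
```

carry_out:
  increments:
    - [0.9, 0.4, 0, 0]
    - [1.8, 0.9, 0, 0]
    - [2.5, 1.2, 0, 0]
    - [2.6, 1.2, 0, 0]
    - [2.6, 1.2, 0, 0]
    - [2.4, 1.2, 0, 0]
    - [1.4, 0.7, 0, 0]
    - [0.7, 0.3, 0, 0]
    - [0, 0, 0, 0]
    - [0, 0, 0, 0]
    - [0, 0, 0, 0]

```text
time_s: 35.58
eef_pos: [0.6191, -0.1665, 0.2316]
tool_rot: [-3.141, 0.001, -0.068]
ft_force: [-0.4, 0.3, -1.0]
grip_width: 0.409
finger_force: 35.1
```

Run:
```python
from h import *
go(.6197,-.1671,.177,-.069)
```

```text
t 35.6 at [ 0.6191 -0.1665  0.2316] yaw -0.068 rot [-3.141e+00  1.000e-03] -> tool cm [0.07 0.05 5.46] spin(deg, after shift) 0.0 rows 2 F [-0.4  0.3 -1. ] w 0.409 ff 35.1
```

carry_out:
  increments:
    - [0, 0, 0.7, 0]
    - [0, 0, 1, 0]
    - [0, 0, 1, 0]
    - [0, 0, 1, 0]
    - [0, 0, 0.7, 0]
    - [0, 0, 0.5, 0]
    - [0, 0, 0.3, 0]
    - [0, 0, 0, 0]
    - [0, 0, 0, 0]
    - [0, 0, 0, 0]

```text
time_s: 36.42
eef_pos: [0.6198, -0.1672, 0.1803]
tool_rot: [3.141, -0.001, -0.069]
ft_force: [-1.3, -1.0, -0.3]
grip_width: 0.409
finger_force: 35.1
```

Run:
```python
from h import *
go(.6197,-.1671,.177,-.069)
```

```text
t 36.4 at [ 0.6198 -0.1672  0.1803] yaw -0.069 rot [ 3.141e+00 -1.000e-03] -> tool cm [-0.02 -0.01  0.33] spin(deg, after shift) 0.0 rows 1 F [-1.3 -1.  -0.3] w 0.409 ff 35.1
```

carry_out:
  increments:
    - [0, 0, 0.1, 0]
    - [0, 0, 0.1, 0]
    - [0, 0, 0.1, 0]
    - [0, 0, 0, 0]
    - [0, 0, 0, 0]
    - [0, 0, 0, 0]

```text
time_s: 36.92
eef_pos: [0.6198, -0.1672, 0.177]
tool_rot: [3.141, -0.001, -0.069]
ft_force: [0.8, -0.3, 1.3]
grip_width: 0.409
finger_force: 35.2
```

carry_out:
  increments:
    - [0, 0, 0, 0]
    - [0, 0, 0, 0]
    - [0, 0, 0, 0]
    - [0, 0, 0, 0]
    - [0, 0, 0, 0]
    - [0, 0, -0.5, 0]
    - [0, 0, -1.5, 0]
    - [0, 0, -2, 0]
    - [0, 0, -2, 0]
    - [0, 0, -1, 0]
    - [0, 0, 0, 0]
    - [0, 0, 0, 0]
  jaw: 1

```text
time_s: 37.92
eef_pos: [0.6196, -0.1671, 0.2466]
tool_rot: [3.142, -0.0, -0.069]
ft_force: [-0.0, 0.3, -0.7]
grip_width: 1.002
finger_force: 0.0
```

Run:
```python
from h import *
im=capture("top");c=cv2.resize(im[150:185,295:330],None,fx=8,fy=8,interpolation=2);
hs=cv2.cvtColor(c,cv2.COLOR_RGB2HSV)
print(ray("top",314.2,166,.05),ray("top",312.2,169.5,.0))
go(.669,-.0105,.25,-.069)
s=cv2.resize(capture("scene")[200:400,250:450],None,fx=2.8,fy=2.8,interpolation=2)[:,:500]
o=np.zeros((560,790,3),np.uint8);o[:280,:280]=c;o[:,285:785]=s;cv2.imwrite("pics/a5.png",o[:,:,::-1])
```

```text
[ 0.67019628 -0.0151234 ] [ 0.67239162 -0.01088958]
t 38.0 at [ 0.6193 -0.167   0.2457] yaw -0.069 rot [-3.141e+00  2.000e-03] -> tool cm [  3.88 -15.95  -0.43] spin(deg, after shift) 0.0 rows 5 F [ 0.4 -0.3 -0. ] w 1.0 ff 0.0
```

View pics/a5.png

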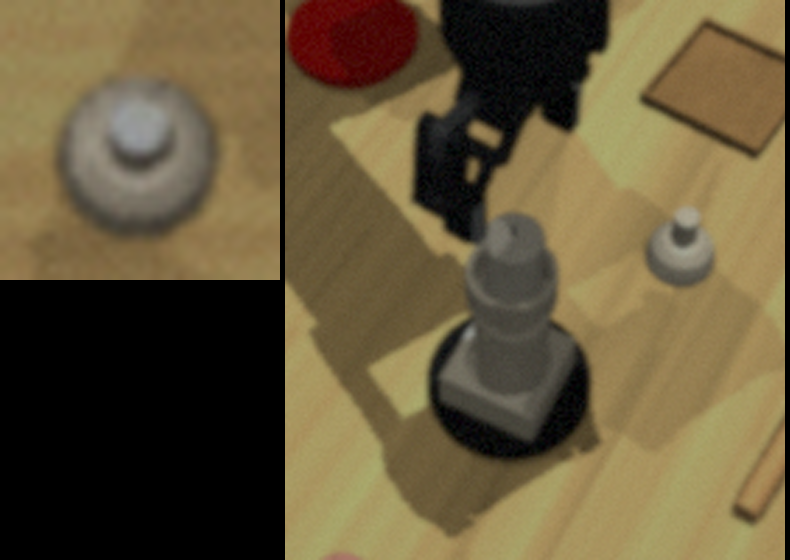

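The stack (foot, column, cup, candle) is complete and upright at (510,330). The snuffer knob is at top pixel (312,165.8), which puts it at about (.671,-.010).

carry_out:
  increments:
    - [0.3, -1, 0, 0]
    - [0.5, -2, 0, 0]
    - [0.7, -2.7, 0, 0]
    - [0.7, -2.8, 0, 0]
    - [0.7, -2.8, 0, 0]
    - [0.6, -2.6, 0, 0]
    - [0.4, -1.5, 0, 0]
    - [0.2, -0.6, 0, 0]
    - [0, 0, 0, 0]
    - [0, 0, 2, 0]
    - [0, 0, 2.5, 0]
    - [0, 0, 2.5, 0]
    - [0, 0, 2.5, 0]
    - [0, 0, 2.5, 0]
    - [0, 0, 1.5, 0]
    - [0, 0, 0, 0]
    - [0, 0, 0, 0]

```text
time_s: 39.43
eef_pos: [0.6713, -0.0116, 0.1116]
tool_rot: [3.142, 0.001, -0.07]
ft_force: [0.1, -0.0, 0.6]
grip_width: 0.996
finger_force: 0.0
```

Run:
```python
from h import *
go(.671,-.010,.051,-.069)
s=cv2.resize(capture("scene")[220:320,330:450],None,fx=4,fy=4,interpolation=2)
cv2.imwrite("pics/a6.png",s[:,:,::-1])
```

```text
t 39.4 at [ 0.6713 -0.0116  0.1116] yaw -0.07 rot [3.142e+00 1.000e-03] -> tool cm [-0.04 -0.16  6.06] spin(deg, after shift) -0.1 rows 2 F [ 0.1 -0.   0.6] w 0.996 ff 0.0
```

View pics/a6.png

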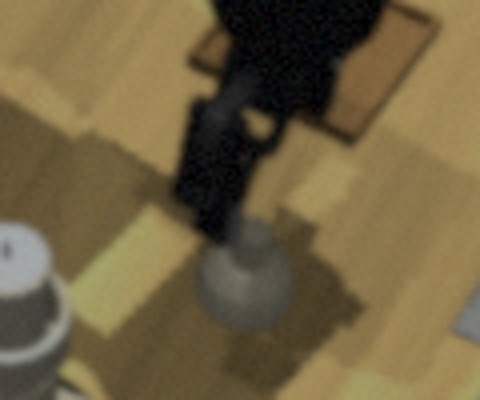

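The gripper is over the knob, which shows at (255,235). I'll descend and grip.

carry_out:
  increments:
    - [0, -0.1, 1.5, 0]
    - [0, 0, 2, 0]
    - [0, 0, 1.5, 0]
    - [0, 0, 0.8, 0]
    - [0, 0, 0.2, 0]
    - [0, 0, 0, 0]
    - [0, 0, 0, 0]

```text
time_s: 40.07
eef_pos: [0.6723, -0.0095, 0.0533]
tool_rot: [3.141, -0.002, -0.069]
ft_force: [0.3, -0.0, -1.2]
grip_width: 1.0
finger_force: 0.0
```

carry_out:
  increments:
    - [0, 0, 0, 0]
    - [0, 0, 0, 0]
    - [0, 0, 0, 0]
    - [0, 0, 0, 0]
    - [0, 0, 0, 0]
    - [0, 0, 0, 0]
    - [0, 0, 0, 0]
    - [0, 0, 0, 0]
    - [0, 0, 0, 0]
    - [0, 0, 0, 0]
    - [0, 0, 0, 0]
    - [0, 0, 0, 0]
  jaw: 0
  newtons: 35

```text
time_s: 41.07
eef_pos: [0.6718, -0.0093, 0.0521]
tool_rot: [3.142, -0.001, -0.069]
ft_force: [-0.2, 0.6, 5.0]
grip_width: 0.195
finger_force: 34.7
```

carry_out:
  increments:
    - [0, 0, -0.5, 0]
    - [0, 0, -1.5, 0]
    - [0, 0, -2, 0]
    - [0, 0, -1, 0]
    - [0, 0, 0, 0]
    - [0, 0, 0, 0]

```text
time_s: 41.57
eef_pos: [0.6715, -0.0092, 0.1016]
tool_rot: [-3.142, 0.0, -0.069]
ft_force: [0.2, 0.4, -0.3]
grip_width: 0.197
finger_force: 34.3
```

Run:
```python
from h import *
go(.6335,.160,.10,-.069)
```

```text
t 41.6 at [ 0.6715 -0.0092  0.1016] yaw -0.069 rot [-3.142  0.   ] -> tool cm [ -4.95 -16.62   0.16] spin(deg, after shift) 0.0 rows 5 F [ 0.2  0.4 -0.3] w 0.197 ff 34.3
```

carry_out:
  increments:
    - [-0.3, -1, 0, 0]
    - [-0.6, -2, 0, 0]
    - [-0.9, -2.9, 0, 0]
    - [-0.9, -3, 0, 0]
    - [-0.9, -3, 0, 0]
    - [-0.8, -2.7, 0, 0]
    - [-0.4, -1.4, 0, 0]
    - [-0.2, -0.6, 0, 0]
    - [0, 0, 0, 0]
    - [0, 0, 0, 0]
    - [0, 0, 1, 0]
    - [0, 0, 1.5, 0]
    - [0, 0, 1, 0]
    - [0, 0, 0.5, 0]
    - [0, 0, 0.2, 0]
    - [0, 0, 0, 0]
    - [0, 0, 0, 0]

```text
time_s: 42.98
eef_pos: [0.6334, 0.1595, 0.0602]
tool_rot: [-3.141, -0.001, -0.069]
ft_force: [0.6, 0.1, -1.3]
grip_width: 0.197
finger_force: 34.3
```

Run:
```python
from h import *
go(.6335,.160,.0562,-.069)
```

```text
t 43.0 at [0.6334 0.1595 0.0602] yaw -0.069 rot [-3.141e+00 -1.000e-03] -> tool cm [ 0.   -0.05  0.4 ] spin(deg, after shift) 0.0 rows 1 F [ 0.6  0.1 -1.3] w 0.197 ff 34.3
```

carry_out:
  increments:
    - [0, 0, 0.1, 0]
    - [0, 0, 0.1, 0]
    - [0, 0, 0.1, 0]
    - [0, 0, 0.1, 0]
    - [0, 0, 0, 0]
    - [0, 0, 0, 0]
    - [0, 0, 0, 0]

```text
time_s: 43.57
eef_pos: [0.6332, 0.1597, 0.0561]
tool_rot: [-3.142, -0.0, -0.069]
ft_force: [-0.0, -1.3, 2.6]
grip_width: 0.196
finger_force: 34.6
```

carry_out:
  increments:
    - [0, 0, 0, 0]
    - [0, 0, 0, 0]
    - [0, 0, 0, 0]
    - [0, 0, 0, 0]
    - [0, 0, 0, 0]
    - [0, 0, -0.5, 0]
    - [0, 0, -1.5, 0]
    - [0, 0, -2.5, 0]
    - [0, 0, -2.5, 0]
    - [0, 0, -2.5, 0]
    - [0, 0, -2.5, 0]
    - [-1.5, 0, -2, 0]
    - [-3, 0, 0, 0]
    - [-3, 0, 0, 0]
    - [-3, 0, 0, 0]
    - [-3, 0, 0, 0]
    - [-3, 0, 0, 0]
    - [-1.5, 0, 0, 0]
    - [0, 0, 0, 0]
    - [0, 0, 0, 0]
  jaw: 1

```text
time_s: 45.23
eef_pos: [0.4537, 0.1722, 0.1966]
tool_rot: [-3.141, -0.002, -0.068]
ft_force: [-0.0, 0.3, -0.6]
grip_width: 1.003
finger_force: 0.0
```

Run:
```python
from h import *
t=capture("top");s=capture("scene");print(arm.state()["time_s"])
a=cv2.resize(t[120:260,210:460],None,fx=1.56,fy=1.56,interpolation=2);b=cv2.resize(s[180:390,270:470],None,fx=2,fy=2,interpolation=2)
o=np.zeros((430,795,3),np.uint8);o[:a.shape[0],:a.shape[1]]=a;o[:420,395:795]=b;cv2.imwrite("pics/a7.png",o[:,:,::-1])
```

```text
45.3333
```

View pics/a7.png

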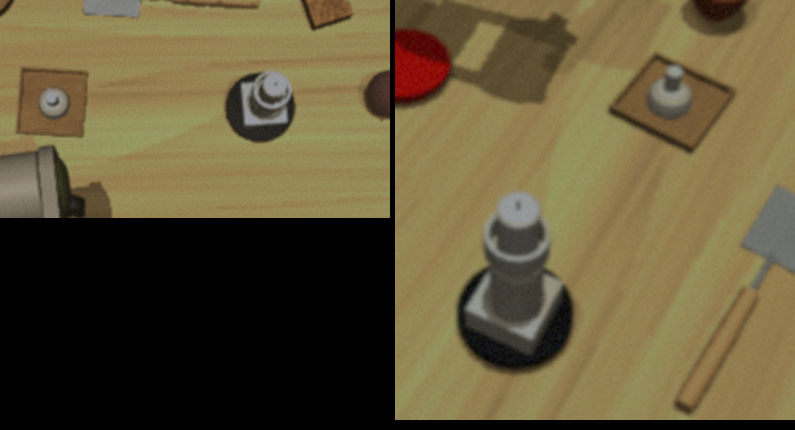

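The snuffer stands in the middle of the tray at (671,95). The stack is upright, with the candle in the cup at (518,215). I'm handing it in.

```bash
python3 -c "
from rig import arm
print(arm.finish_job())"
```

```text
the job is handed in; nothing more can be done
None
```

I handed the job in at about 45 s. The last pictures showed the candle holder upright and seated on the black turntable and the snuffer standing mid-tray; no verdict came back, and the vase and bowl were never approached.

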